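# Unlatch and lift out the loaded slide magazine

## Task

Swing the clear dust hood of the slide magazine dock back until it rests fully open, then take out the magazine that holds the slides: pinch its two side catches together so that both hooks let go, lift it straight up without wrenching it, and finish while still holding it by both catches, level and still in the air, at least 5 cm clear above the dock. Leave the empty magazine seated in its bay and do not disturb the other things on the table.

Things in the scene. Friction and masses are not known exactly. Their poses are not given: they have to be found in the camera images.
- dock: Magazine dock: low white box 100 (x) x 210 (y) x 30 mm high, fixed, with a metal top face and two bays at y = +49 and -49 mm, each holding one magazine by its foot; bay floor 8 mm above the underside. Origin: middle of its underside; x points to its rear (hinge) side, y along the row of bays, z up.
- hood (a joint): Hinge of the clear dust hood over both bays (99 x 208 x 44 mm; its top is 75 mm above the table when shut). 0 = shut, 1.8 rad = fully open, leaning back behind the dock; hinge line along the dock's y. Light (0.16 kg) and free: left below 1 rad it falls shut, past 1.2 rad it falls back by itself to its stop at 1.8.
- hood_lug (a point): Middle of the hood's lift lug, a grey block standing out from the middle of its front face: 16 mm thick (y), 14 high, 32 long; the point lies 19 mm out from the face, 56 mm above the table when shut, and moves with the hood. Free room on both y sides; it can pivot between fingers that pinch it across y.
- hood_hinge (a point): Middle of the hood's hinge line: 51 mm behind the dock's middle, 31 mm above the table, fixed. From here the lug's middle lies 121 mm to the front and 25 mm up when the hood is shut.
- magazine: Loaded slide magazine, in either bay: grey basket 32 (x) x 84 (y) x 54 mm with six glass slides on edge (white frosted ends), about 0.17 kg. Origin: middle of its underside; axes as the dock's. Seated: origin 8 mm, top 62 mm above the table; its foot has 2.5 mm (x), 3.5 mm (y) play each side. Black spring catches on its +x and -x sides hook under the bay's edge and hold it down.
- magazine_front: Catch on the loaded magazine's -x side. Origin: on the outer face of its finger pad (24 mm wide; 14 mm below to 11 mm above the origin), 47 mm above the magazine's underside, 55 mm above the table when seated. x in the magazine's frame: -28 mm at rest, -22 mm pressed right in; 3.5 mm of travel frees the hook; spring under 6 N.
- magazine_rear: Catch on the loaded magazine's +x side, the mirror image: x = +28 mm at rest, +22 mm pressed in. Both pads: 56 mm over their outer faces at rest, 44 mm pressed in. The dock's top face is 25 mm below the origin; nothing stands beside the pads once the hood is open.
- spare: The empty magazine in the other bay: the same shape and catches but no slides; origin in the middle of its underside.
- gel_bottle: Bystander: gel bottle, 58 mm across, 153 mm tall; origin in the middle of its underside.
- stain_a: Bystander: brown stain bottle, 42 mm across, 92 mm tall; origin in the middle of its underside.
- stain_b: Bystander: white buffer bottle, 45 mm across, 98 mm tall; origin in the middle of its underside.
- timer: Bystander: square white timer, 62 x 62 x 20 mm; origin in the middle of its underside.
- marker: Bystander: marker pen, 14 x 131 x 16 mm; origin in the middle of its underside.
- tweezers: Bystander: steel tweezers, 13 x 118 x 7 mm; origin in the middle of its underside.
- petri_dish: Bystander: covered petri dish, 59 mm across, 14 mm tall; origin in the middle of its underside.
- oil_bottle: Bystander: small immersion oil dropper bottle, 29 mm across, 91 mm tall; origin in the middle of its underside.

How it is judged (in metres and radians):
On the way, in this order (a step that is already met when the one before it is completed fails the run):
1. the dust hood rests fully open (value of joint hood above 1.5 rad), for 0.2 s.
2. the fingers press both catches of the loaded magazine in while it still sits in its bay (x of magazine_front in the frame of magazine above -0.0242 m and x of magazine_rear in the frame of magazine below 0.0242 m and contact force between the fingers and magazine_front above 1 N and contact force between the fingers and magazine_rear above 1 N and z of magazine in the frame of dock below 0.02 m), for 0.1 s.
At the end, for the whole second after the job is handed in: Hood open past 1.5 rad; loaded magazine held by the fingers on both pressed catches (each within 24.2 mm of its middle), underside 45 mm or more above the dock's top, tilt under 0.2 rad, slower than 0.03 m/s, touching nothing else; empty magazine seated, moved less than 6 mm (value of joint hood above 1.5 rad and z of magazine in the frame of dock above 0.075 m and angle between magazine's own z axis and vertical below 0.2 rad and linear speed of magazine below 0.03 m/s and x of magazine_front in the frame of magazine above -0.0242 m and x of magazine_rear in the frame of magazine below 0.0242 m and contact force between the fingers and magazine_front above 1 N and contact force between the fingers and magazine_rear above 1 N and contact force between magazine and dock below 0.1 N and contact force between magazine and spare below 0.1 N and z of spare in the frame of dock below 0.012 m and distance of spare from where it was at the start of the episode below 0.006 m); the arm keeps its last pose, push and grip.
It fails at once if the loaded magazine is tipped by more than 0.35 rad (angle between magazine's own z axis and vertical above 0.35 rad).
It fails at once if the magazine is wrenched against the dock with more than 60 N (contact force between magazine and dock above 60 N).
It fails at once if the empty magazine is pulled from its seat by more than 10 mm (distance of spare from where it was at the start of the episode above 0.01 m).
It fails at once if a bystander is moved by more than 25 mm (distance of any of gel_bottle, stain_a, stain_b, timer, marker, tweezers, petri_dish, oil_bottle from where it was at the start of the episode above 0.025 m).
It also fails if it takes over 48 s, if anything falls off the work surface, if the arm or the gripper's body presses on something with over 40 N, if the wrist force passes 120 N, or if a joint passes its speed limit or range.

## Robot

A 6-joint arm with a two-finger parallel gripper is mounted at the origin on a cart in front of the work surface, level with it; the furniture and walls round the work are solid. World frame = base frame: x ahead of the robot, y to its left, z up, the work surface at z = 0. Lengths are in mm, angles in rad, forces in N, time in s.
With the tool pointing down it reaches from about 350 to 800 mm from the base axis. Payload 7.3 kg.
Tool frame: the origin (TCP) lies midway between the tips of the shut fingers; the grasp point (between the pads) lies 19 mm behind it; z points along the fingers, x is the direction in which the jaws open and shut, and the axes are right-handed (so a half turn about z gives the same grasp; the last joint's range is limited). The gripper opens to 85 mm and grips with 20 to 120 N. Pads are 22 mm wide; open, the fingers measure 114 mm over their backs; the gripper's body (76 mm by 85 mm) begins 54 mm behind the grasp point. The pads swing forward as they close: fully open they stand 13 mm farther back than shut.
Start: joints at [1.132, 0.342, 1.524, -0, 1.275, -0.146], TCP at [151.518, 502.68, 231.322] pointing down, gripper open.
Joint ranges: [-2.53, 2.53], [-0.77, 2.02], [0.04, 2.7], [-1, 4.14], [0.28, 2.66], [-3.11, 3.11]. Speed limits (rad/s): [2.57, 2.57, 3.14, 3.14, 3.14, 3.14].

## Interface

Orientations are given as a unit quaternion [x, y, z, w].
In Python, from workcell import ctrl gives the robot as it stands. The module is installed in compiled form; this text tells all that it offers.
- The arm moves only by the tool jog_arm, never from a script. Its argument "plan" is a list of rows, each an object of numbers: "gripper": the opening in per cent of the stroke, from 0 (shut) to 100 (fully open); "dx", "dy", "dz": the shift along the tool's x, y, z in m; "rx", "ry", "rz": the turn, a rotation vector about the tool's x, y, z in rad. A call has exactly 5 rows; each row shifts and turns the commanded pose from where the row before left it, along the tool's axes as they then stand; what a row does not reach is not made up. A row lasts 1/8 s, in which the tool goes at most 62.5 mm and 10.7 degrees, less where a joint would pass 70% of its speed; a pose out of reach is approached as far as the arm can. A call is refused whole if a number of a shift passes 0.0625 or a number of a turn 0.188, either way. A call with a gripper value outside its range is refused whole. The fingers move at their own pace and stop on an object; "newtons" is the grip in N (left out, the last holds). Time passes only in rows, so rows that do not move let the fingers close, or fill a call up. It gives the time, the measured TCP pose, the force and the opening at its end, in the units of the state.
- ctrl.get_state(): the state, without advancing time (a new reading comes with each control period).
- ctrl.read_camera(name): name is "scene" or "side" or "wrist"; returns the picture (400x640x3 uint8, blue, green, red); there is no depth.
- ctrl.camera_info(name): a dict with "fov_y" (degrees; the focal length in pixels is half the picture's height over the tangent of half this angle, whatever the lens; pixels are square), "cx", "cy" (the principal point, pixels), "extrinsics" (4x4, takes a point from camera to world coordinates). Camera axes: x right, y down, z forward; pixel columns grow to the right and rows downward; lengths in mm; the calibration is good to about 2 mm. The wrist camera is an equidistant fisheye: a pixel r from the principal point sees the ray r / f radians off the axis. A picture is of the moment at which its call begins: read the wrist's pose just before it. camera_info takes no time and is no camera call; for the wrist camera it gives the pose at the moment of the call.
- ctrl.sign_off(): hands the job in, once; it reports no verdict.
The state is a dict: "t": time; "joints": joint angles; "joint_vel": joint speeds; "joint_torque": joint torques, N m; "tcp_pos": TCP position; "tcp_rot": TCP orientation; "force": force on the tool from outside, world axes, zero at the start; "torque": the same for the moment, N m; "gripper_width": opening from 0.0 (shut) to 1.0 (fully open).
Only numpy, scipy, OpenCV 4.12 (cv2) and the standard library are available. Lean on these libraries where they do the work, as an engineer would, in place of code of your own. Each camera call takes 0.05 s, during which the arm holds its last target.

## Working session

There is one attempt and no reset: what is moved stays moved. The work goes in short steps, Python scripts to look and compute and a tool call to move; the robot and the scene stay as the last step left them, time stands still between calls to the robot, and variables do not carry over. Pictures are saved under pics/ and viewed, and the job is handed in when it is done.

Besides the shell and the picture viewer there is one more tool, called after "Request:" as name([rows], argument=value, ...), one row to a line, values as JSON. jog_arm: Moves the arm, as the interface text tells. Its arguments: {"type":"object","properties":{"plan":{"type":"array"},"newtons":{"type":"number"}},"required":["plan"]}

```bash
mkdir -p pics
python3 - <<'E'
from workcell import ctrl
import cv2,numpy as np
s=ctrl.get_state();print(s)
for n in ["scene","side","wrist"]:
    i=ctrl.camera_info(n);print(n,i['fov_y'],i['cx'],i['cy'],np.round(i['extrinsics'],4).tolist())
    cv2.imwrite(f"pics/{n}0.png",ctrl.read_camera(n))
E
```

```text
{'t': 0.0, 'joints': array([ 1.13200689e+00,  3.42676452e-01,  1.52506761e+00, -4.05218581e-06,
        1.27539596e+00, -1.46006729e-01]), 'joint_vel': array([ 0.00183296, -0.00011485,  0.00039071, -0.00092066,  0.00081393,
       -0.00190126]), 'joint_torque': array([-1.27045641e-03, -4.33679008e+01, -2.46013069e+01, -2.55763653e-04,
        7.94701598e-03, -1.59984222e-05]), 'tcp_pos': array([151.32554582, 502.27566482, 230.63232228]), 'tcp_rot': array([ 8.02687899e-01,  5.96398808e-01, -6.80635499e-04,  3.67869864e-04]), 'force': array([-0.35046047, -0.57447491,  0.22944683]), 'torque': array([-0.03269678, -0.00896886, -0.01781248]), 'gripper_width': 0.9966094559587361}
scene 48.96442971452671 315.54339118808815 199.52409434453364 [[0.8247, -0.341, 0.4512, 128.2052], [-0.5656, -0.4969, 0.6582, -748.9801], [-0.0003, -0.798, -0.6026, 621.6328], [0.0, 0.0, 0.0, 1.0]]
side 57.340717105270464 316.1483805115878 195.63677129464372 [[0.8155, 0.4976, -0.2957, 842.9715], [0.5788, -0.6944, 0.4276, -542.7768], [0.0075, -0.5198, -0.8542, 839.2937], [0.0, 0.0, 0.0, 1.0]]
wrist 65.70646984690485 317.07871087876936 200.06897248514102 [[0.2882, 0.9177, 0.2733, 81.5137], [0.9576, -0.2757, -0.0839, 524.3908], [-0.0017, 0.2859, -0.9583, 374.282], [0.0, 0.0, 0.0, 1.0]]
```

View pics/scene0.png

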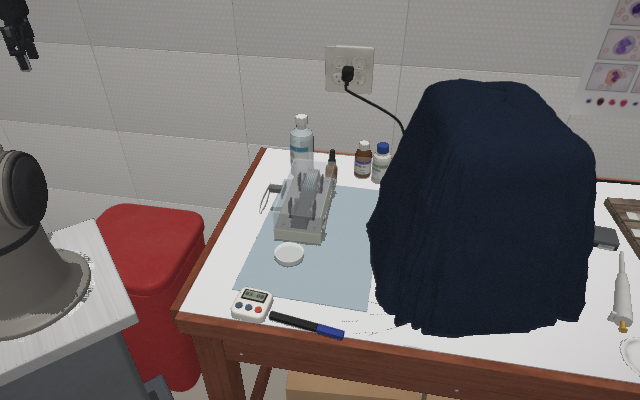

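View pics/side0.png

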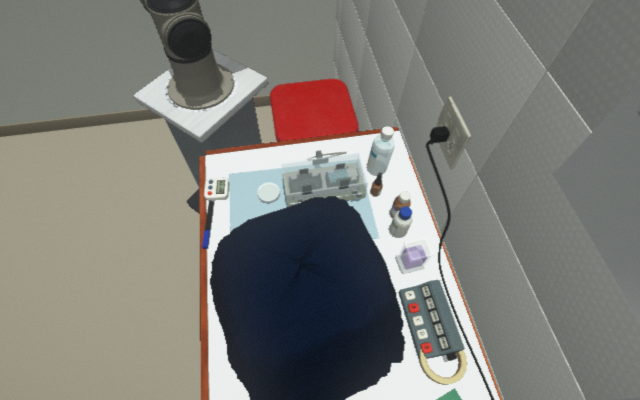

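View pics/wrist0.png

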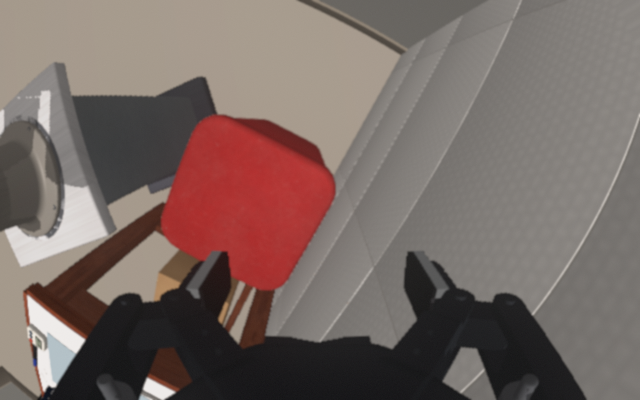

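```bash
cat > h.py <<'E'
from workcell import ctrl
import cv2,numpy as np
def ray(i,u,v,fish=False):
    f=200/np.tan(np.radians(i['fov_y']/2)); T=np.array(i['extrinsics'])
    a=np.array([(u-i['cx'])/f,(v-i['cy'])/f])
    if fish:
        r=np.hypot(*a); d=np.array([*(a/r*np.sin(r)),np.cos(r)]) if r>0 else np.array([0,0,1.])
    else: d=np.array([a[0],a[1],1.])
    d=T[:3,:3]@d; return T[:3,3],d/np.linalg.norm(d)
def onz(i,u,v,z,fish=False):
    o,d=ray(i,u,v,fish); return o+d*(z-o[2])/d[2]
def tri(*rs):
    A=np.zeros((3,3));b=np.zeros(3)
    for o,d in rs:
        P=np.eye(3)-np.outer(d,d);A+=P;b+=P@o
    p=np.linalg.solve(A,b);return p,[float(np.linalg.norm((np.eye(3)-np.outer(d,d))@(p-o))) for o,d in rs]
def proj(i,p,fish=False):
    f=200/np.tan(np.radians(i['fov_y']/2)); T=np.array(i['extrinsics'])
    c=T[:3,:3].T@(np.array(p)-T[:3,3])
    if fish:
        n=np.hypot(c[0],c[1]);th=np.arctan2(n,c[2]);return i['cx']+f*th*c[0]/n,i['cy']+f*th*c[1]/n
    return i['cx']+f*c[0]/c[2],i['cy']+f*c[1]/c[2]
def crop(src,dst,x0,y0,w,h,k):
    im=cv2.imread(src) if isinstance(src,str) else src
    cv2.imwrite(dst,cv2.resize(im[y0:y0+h,x0:x0+w],None,fx=k,fy=k,interpolation=cv2.INTER_CUBIC))
E
python3 - <<'E'
from h import *
crop("pics/scene0.png","pics/sc1.png",240,105,150,180-15,4.0) if 0 else crop("pics/scene0.png","pics/sc1.png",250,105,150,145,4)
crop("pics/side0.png","pics/sd1.png",250,120,160,100,5)
E
```

```text
(no output)
```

View pics/sc1.png

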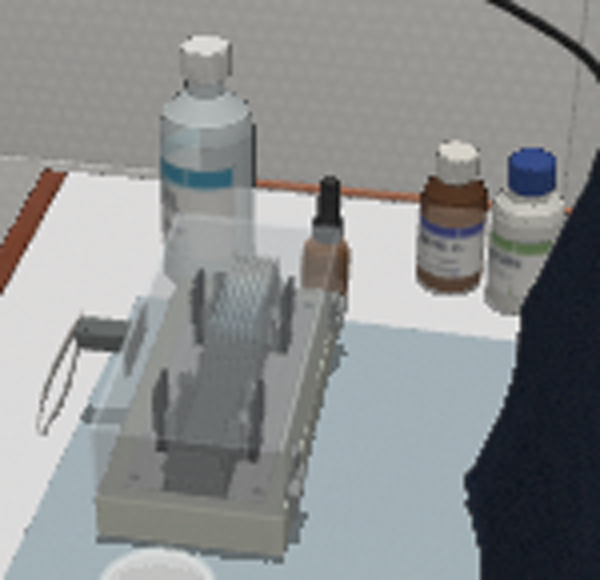

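View pics/sd1.png

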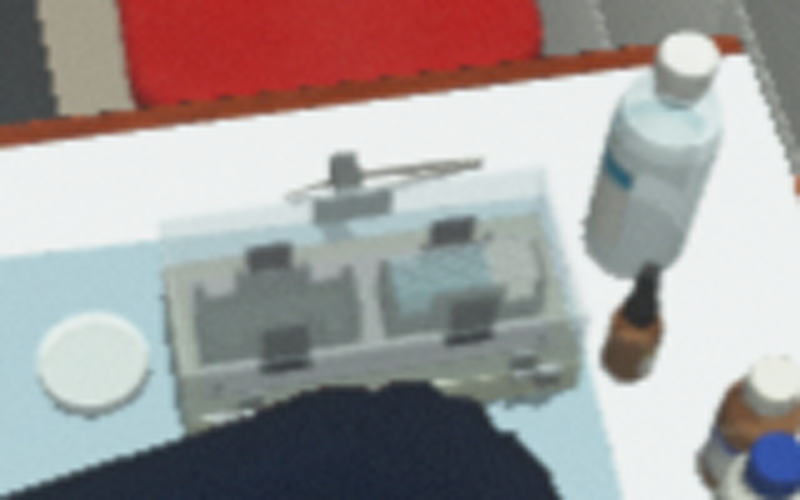

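Run:
```python
from h import *
S=ctrl.camera_info("scene");D=ctrl.camera_info("side")
def sc(x,y):return (250+(x+.5)/4-.5,105+(y+.5)/4-.5)
def sd(x,y):return (250+(x+.5)/5-.5,120+(y+.5)/5-.5)
def t(n,a,b):
    p,e=tri(ray(S,*sc(*a)),ray(D,*sd(*b)));print(n,p.round(1),np.round(e,1))
t("lug",(100,335),(345,172))
t("gel cap top",(206,42),(690,50))
t("oil tip",(330,180),(655,268))
t("slides",(255,265),(530,240))
t("dock front-near top corner(-x-y)",(97,497),(165,270))
t("hood corner +x+y top",(336,230),(580,318))
t("hood corner -x+y top",(180,218),(548,170))
t("petri",(156,575),(92,358))
for n,p in [("dock -x-y bottom",(97,540)),("dock +x-y bottom",(285,558))]:
    print(n,onz(S,*sc(*p),0).round(1))
for n,p,z in [("dock -x-y top",(97,497),30),("dock +x-y top",(285,518),30)]:
    print(n,onz(S,*sc(*p),z).round(1))
for n,p,z in [("dock -x-y top",(165,265),30),("dock +x-y top",(190,395),30),("hood top -x-y",(162,220),75),("hood -x+y",(548,170),75),("hood+x+y",(580,318),75),("hood+x-y",(183,375),75)]:
    print(n,onz(D,*sd(*p),z).round(1))
```

```text
lug [501.7 -40.7  53.9] [2.1 2.1]
gel cap top [639.1  58.  153.2] [1.1 1.1]
oil tip [675.9 -18.2  83.9] [1.7 1.7]
slides [610.4 -28.1  57.2] [6.8 6.8]
dock front-near top corner(-x-y) [ 446.9 -131.1   24.6] [0.2 0.2]
hood corner +x+y top [656.4 -55.1  72.1] [1.4 1.4]
hood corner -x+y top [593.   17.4  66.8] [0.1 0.1]
petri [ 445.8 -192.7   16.7] [1.3 1.3]
dock -x-y bottom [ 442.8 -135.6    0. ]
dock +x-y bottom [ 516.1 -202.6    0. ]
dock -x-y top [ 444.1 -136.8   30. ]
dock +x-y top [ 514.4 -204.7   30. ]
dock -x-y top [ 447.4 -131.    30. ]
dock +x-y top [ 508.2 -187.8   30. ]
hood top -x-y [ 450.7 -132.6   75. ]
hood -x+y [595.6  11.5  75. ]
hood+x+y [657.9 -58.4  75. ]
hood+x-y [ 517.1 -200.5   75. ]
```

```bash
cat >> h.py <<'E'
from scipy.spatial.transform import Rotation as R
def down(a): # tool down, x at yaw a (deg)
    a=np.radians(a);return R.from_matrix(np.array([[np.cos(a),np.sin(a),0],[np.sin(a),-np.cos(a),0],[0,0,-1]]))
def plan(p1,r1,n,p0=None,r0=None):
    s=ctrl.get_state()
    p=np.array(s['tcp_pos'] if p0 is None else p0,float);r=R.from_quat(s['tcp_rot']) if r0 is None else r0
    st=(np.array(p1)-p)/n; w=(r.inv()*r1).as_rotvec()/n
    for k in range(n):
        d=r.inv().apply(st)/1000
        print([round(float(v),4) for v in d],[round(float(v),3) for v in w]); r=r*R.from_rotvec(w)
E
python3 - <<'E'
from h import *
plan([501,-41,200],down(44.5),15)
E
```

```text
[-0.028, 0.0328, 0.0021] [0.0, 0.0, 0.033]
[-0.0268, 0.0337, 0.0021] [0.0, 0.0, 0.033]
[-0.0257, 0.0346, 0.0021] [0.0, 0.0, 0.033]
[-0.0245, 0.0354, 0.0021] [0.0, 0.0, 0.033]
[-0.0233, 0.0362, 0.0021] [0.0, 0.0, 0.033]
[-0.0221, 0.037, 0.0021] [0.0, 0.0, 0.033]
[-0.0209, 0.0377, 0.0021] [0.0, 0.0, 0.033]
[-0.0196, 0.0384, 0.0021] [0.0, 0.0, 0.033]
[-0.0183, 0.039, 0.0021] [0.0, 0.0, 0.033]
[-0.017, 0.0396, 0.0021] [0.0, 0.0, 0.033]
[-0.0157, 0.0401, 0.0021] [0.0, 0.0, 0.033]
[-0.0143, 0.0406, 0.0021] [0.0, 0.0, 0.033]
[-0.0129, 0.0411, 0.0021] [0.0, 0.0, 0.033]
[-0.0116, 0.0415, 0.0021] [0.0, 0.0, 0.033]
[-0.0102, 0.0419, 0.0021] [0.0, 0.0, 0.033]
```

Request:
jog_arm([
  {"dx": -0.028, "dy": 0.033, "dz": 0.002, "rz": 0.033, "gripper": 100},
  {"dx": -0.027, "dy": 0.034, "dz": 0.002, "rz": 0.033},
  {"dx": -0.026, "dy": 0.035, "dz": 0.002, "rz": 0.033},
  {"dx": -0.0245, "dy": 0.0355, "dz": 0.002, "rz": 0.033},
  {"dx": -0.023, "dy": 0.036, "dz": 0.002, "rz": 0.033},
])

```text
invalid input at $.plan[0]: expected keys gripper, dx, dy, dz, rx, ry, rz
```

Request:
jog_arm([
  {"dx": -0.022, "dy": 0.037, "dz": 0.002, "rz": 0.033},
  {"dx": -0.021, "dy": 0.038, "dz": 0.002, "rz": 0.033},
  {"dx": -0.0195, "dy": 0.0385, "dz": 0.002, "rz": 0.033},
  {"dx": -0.018, "dy": 0.039, "dz": 0.002, "rz": 0.033},
  {"dx": -0.017, "dy": 0.0395, "dz": 0.002, "rz": 0.033},
])

```text
invalid input at $.plan[0]: expected keys gripper, dx, dy, dz, rx, ry, rz
```

Run:
```python
from h import *
s=ctrl.get_state();print(s['t'],s['tcp_pos'],s['tcp_rot'],s['joints'])
plan([501,-41,200],down(44.5),5)
```

```text
0.15 [151.3956814  502.3946942  230.79665922] [ 8.02698397e-01  5.96384911e-01 -5.00437957e-04  2.68351854e-04] [ 1.13197912e+00  3.42555485e-01  1.52477663e+00  9.21456804e-07
  1.27539623e+00 -1.46001115e-01]
[-0.0839, 0.0983, 0.0062] [0.0, 0.0, 0.1]
[-0.0736, 0.1062, 0.0062] [0.0, 0.0, 0.1]
[-0.0626, 0.1131, 0.0062] [0.0, 0.0, 0.1]
[-0.051, 0.1187, 0.0062] [0.0, 0.0, 0.1]
[-0.0388, 0.1233, 0.0062] [0.0, 0.0, 0.1]
```

All keys are needed in each row.

Request:
jog_arm([
  {"gripper": 100, "dx": -0.028, "dy": 0.033, "dz": 0.002, "rx": 0, "ry": 0, "rz": 0.033},
  {"gripper": 100, "dx": -0.027, "dy": 0.034, "dz": 0.002, "rx": 0, "ry": 0, "rz": 0.033},
  {"gripper": 100, "dx": -0.026, "dy": 0.035, "dz": 0.002, "rx": 0, "ry": 0, "rz": 0.033},
  {"gripper": 100, "dx": -0.0245, "dy": 0.0355, "dz": 0.002, "rx": 0, "ry": 0, "rz": 0.033},
  {"gripper": 100, "dx": -0.023, "dy": 0.036, "dz": 0.002, "rx": 0, "ry": 0, "rz": 0.033},
])

```text
t: 0.78
tcp_pos: [269.5, 320.0, 221.2]
tcp_rot: [0.849, 0.528, 0.0, 0.0]
force: [0.2, 0.9, -0.3]
gripper_width: 0.999
```

Request:
jog_arm([
  {"gripper": 100, "dx": -0.022, "dy": 0.037, "dz": 0.002, "rx": 0, "ry": 0, "rz": 0.033},
  {"gripper": 100, "dx": -0.021, "dy": 0.038, "dz": 0.002, "rx": 0, "ry": 0, "rz": 0.033},
  {"gripper": 100, "dx": -0.0195, "dy": 0.0385, "dz": 0.002, "rx": 0, "ry": 0, "rz": 0.033},
  {"gripper": 100, "dx": -0.018, "dy": 0.039, "dz": 0.002, "rx": 0, "ry": 0, "rz": 0.033},
  {"gripper": 100, "dx": -0.017, "dy": 0.0395, "dz": 0.002, "rx": 0, "ry": 0, "rz": 0.033},
])

```text
t: 1.4
tcp_pos: [387.2, 139.3, 211.2]
tcp_rot: [0.89, 0.456, 0.0, -0.0]
force: [0.4, 0.8, 0.2]
gripper_width: 0.998
```

Run:
```python
from h import *
s=ctrl.get_state();print(s['t'],s['tcp_pos'],s['tcp_rot'],s['joints'])
plan([501,-41,200],down(44.5),5)
```

```text
1.4 [387.20062996 139.32138532 211.20416155] [ 8.90032748e-01  4.55896588e-01  6.03579204e-05 -6.98469168e-05] [ 1.58517296e-01  1.53493718e-01  1.84096889e+00  1.86724486e-04
  1.14705853e+00 -7.88318116e-01]
[-0.016, 0.0395, 0.0022] [-0.0, -0.0, 0.034]
[-0.0146, 0.0401, 0.0022] [-0.0, -0.0, 0.034]
[-0.0132, 0.0405, 0.0022] [-0.0, -0.0, 0.034]
[-0.0119, 0.041, 0.0022] [-0.0, -0.0, 0.034]
[-0.0105, 0.0413, 0.0022] [-0.0, -0.0, 0.034]
```

Request:
jog_arm([
  {"gripper": 100, "dx": -0.016, "dy": 0.0395, "dz": 0.002, "rx": 0, "ry": 0, "rz": 0.034},
  {"gripper": 100, "dx": -0.0145, "dy": 0.04, "dz": 0.002, "rx": 0, "ry": 0, "rz": 0.034},
  {"gripper": 100, "dx": -0.013, "dy": 0.0405, "dz": 0.002, "rx": 0, "ry": 0, "rz": 0.034},
  {"gripper": 100, "dx": -0.012, "dy": 0.041, "dz": 0.002, "rx": 0, "ry": 0, "rz": 0.034},
  {"gripper": 100, "dx": 0, "dy": 0, "dz": 0, "rx": 0, "ry": 0, "rz": 0.034},
])

```text
t: 2.02
tcp_pos: [478.8, -5.4, 202.7]
tcp_rot: [0.926, 0.377, -0.0, 0.0]
force: [-0.7, 0.2, 0.4]
gripper_width: 0.999
```

Run:
```python
from h import *
import json
s=ctrl.get_state();print(s['t'],s['tcp_pos'],s['tcp_rot'],s['joints'],s['joint_vel'])
i=ctrl.camera_info("wrist");im=ctrl.read_camera("wrist");cv2.imwrite("pics/w1.png",im)
json.dump({k:(np.array(v).tolist()) for k,v in i.items() if k!='name'},open("w1.json","w"))
```

```text
2.025 [478.81586149  -5.43380338 202.69685553] [ 9.26161484e-01  3.77127104e-01 -2.31249526e-04  1.23097747e-05] [-1.71406469e-01  2.85098793e-01  1.69118785e+00 -2.89221546e-04
  1.16568531e+00 -9.44677235e-01] [ 0.0497842  -0.0270055   0.04630003  0.01815107  0.01484772  0.30049504]
```

View pics/w1.png

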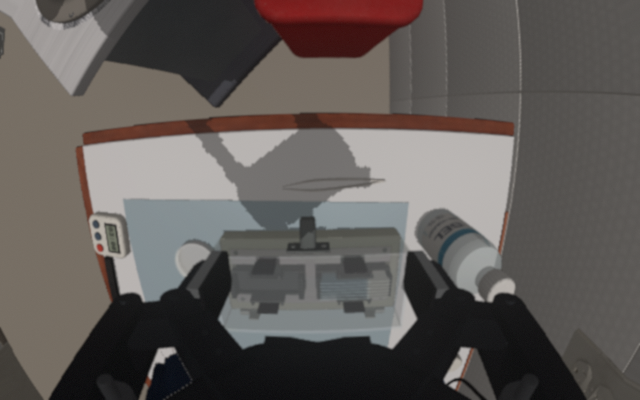

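Run:
```python
from h import *
crop("pics/w1.png","pics/w1c.png",210,205,200,130,4)
```

```text
(no output)
```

View pics/w1c.png

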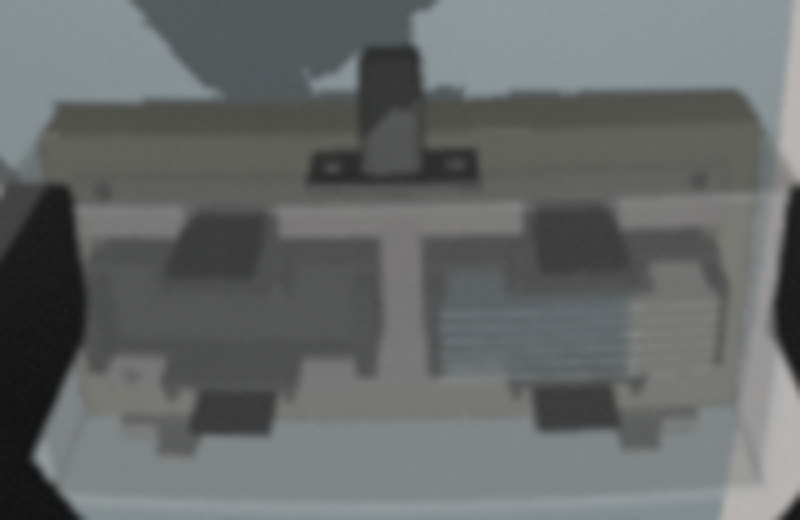

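Run:
```python
from h import *
import json
i=json.load(open("w1.json"))
def w(x,y):return (210+(x+.5)/4-.5,205+(y+.5)/4-.5)
P=lambda n,p,z:print(n,onz(i,*w(*p),z,True).round(1))
P("lug out L",(362,47),63);P("lug out R",(420,47),63);P("lug root L",(362,172),63);P("lug root R",(420,172),63)
P("dock top fl",(42,138),30);P("dock top fr",(762,133),30)
S=ctrl.camera_info("scene");D=ctrl.camera_info("side")
def sc(x,y):return (250+(x+.5)/4-.5,105+(y+.5)/4-.5)
def sd(x,y):return (250+(x+.5)/5-.5,120+(y+.5)/5-.5)
# lug top-end / root across wrist and side; outer end top middle
print(tri(ray(i,*w(391,47),True),ray(D,*sd(344,153))))
print(tri(ray(i,*w(391,47),True),ray(S,*sc(78,320))))
# loaded mag catch tops: wrist (573,207..), rear bottom
P("front pad L outer top",(527,207),66);P("front pad R",(612,207),66)
P("rear pad bl",(540,430),66);P("rear pad br",(622,430),66)
P("sp f L",(190,210),66);P("sp f R",(275,210),66);P("sp r L",(190,433),66);P("sp r R",(270,433),66)
P("slide right edge t",(722,290),60);P("slide right edge b",(720,365),60)
```

```text
lug out L [486.5 -36.4  63. ]
lug out R [496.6 -26.6  63. ]
lug root L [509.6 -60.9  63. ]
lug root R [520.  -50.6  63. ]
dock top fl [ 446.5 -131.9   30. ]
dock top fr [592.8  13.9  30. ]
(array([493.54660725, -31.96552239,  58.71839358]), [1.2246228039399063, 1.2246228039399842])
(array([493.25624662, -32.56102162,  60.4443651 ]), [1.1104840188265706, 1.1104840188265872])
front pad L outer top [545.3 -37.8  66. ]
front pad R [561.1 -22.8  66. ]
rear pad bl [599.5 -84.4  66. ]
rear pad br [616.7 -68.7  66. ]
sp f L [484.9 -99.1  66. ]
sp f R [500.3 -83.3  66. ]
sp r L [ 530.8 -155.3   66. ]
sp r R [ 546.5 -138.4   66. ]
slide right edge t [605.4 -20.7  60. ]
slide right edge b [624.4 -37.1  60. ]
```

Request:
jog_arm([
  {"gripper": 100, "dx": -0.009, "dy": 0.042, "dz": 0.0, "rx": 0, "ry": 0, "rz": -0.012},
  {"gripper": 100, "dx": 0, "dy": 0, "dz": 0.04, "rx": 0, "ry": 0, "rz": 0},
  {"gripper": 60, "dx": 0, "dy": 0, "dz": 0.045, "rx": 0, "ry": 0, "rz": 0},
  {"gripper": 60, "dx": 0, "dy": 0, "dz": 0.045, "rx": 0, "ry": 0, "rz": 0},
  {"gripper": 60, "dx": 0, "dy": 0, "dz": 0.028, "rx": 0, "ry": 0, "rz": 0},
], newtons=25)

```text
t: 2.7
tcp_pos: [499.4, -38.0, 43.5]
tcp_rot: [0.923, 0.385, -0.001, -0.001]
force: [-0.2, 0.1, 0.5]
gripper_width: 0.602
```

Run:
```python
from h import *
s=ctrl.get_state();print(s['t'],s['tcp_pos'],s['tcp_rot'],s['joints'],s['gripper_width'],s['force'])
im=ctrl.read_camera("wrist");cv2.imwrite("pics/w2.png",im)
```

```text
2.7 [499.36268258 -38.04464646  43.4765    ] [ 0.92271515  0.38547964 -0.00111184 -0.00098582] [-2.29378894e-01  5.38088061e-01  1.81512159e+00  4.18323138e-04
  7.91339999e-01 -1.02112945e+00] 0.6022662796441436 [-0.2399627   0.14385747  0.53655073]
```

View pics/w2.png

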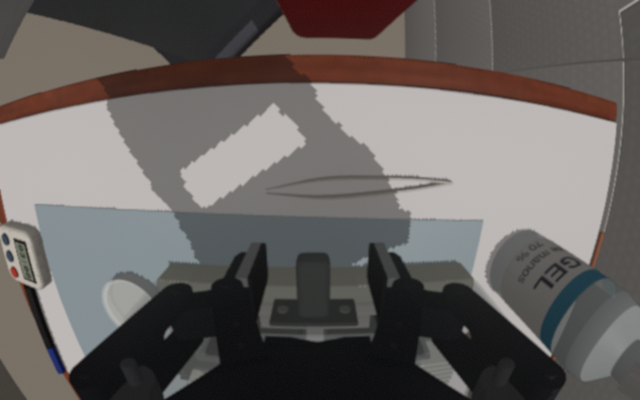

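Request:
jog_arm([
  {"gripper": 60, "dx": -0.0015, "dy": 0.003, "dz": 0, "rx": 0, "ry": 0, "rz": 0},
  {"gripper": 0, "dx": 0, "dy": 0, "dz": 0, "rx": 0, "ry": 0, "rz": 0},
  {"gripper": 0, "dx": 0, "dy": 0, "dz": 0, "rx": 0, "ry": 0, "rz": 0},
  {"gripper": 0, "dx": 0, "dy": 0, "dz": 0, "rx": 0, "ry": 0, "rz": 0},
  {"gripper": 0, "dx": 0, "dy": 0, "dz": 0, "rx": 0, "ry": 0, "rz": 0},
], newtons=25)

```text
t: 3.38
tcp_pos: [502.1, -43.5, 46.8]
tcp_rot: [0.923, 0.385, 0.0, 0.001]
force: [-3.5, -3.3, 6.7]
gripper_width: 0.181
```

Run:
```python
from h import *
s=ctrl.get_state();print(s['t'],s['tcp_pos'],s['gripper_width'],s['force'])
im=ctrl.read_camera("wrist");crop(im,"pics/w3.png",160,200,320,200,2.5)
# arc: pinch point stays; displacement of lug for hood angle th
a0=np.arctan2(25,121);r=np.hypot(121,25);p=None
for th in np.arange(0,1.61,0.1):
    q=np.array([-r*np.cos(a0+th),r*np.sin(a0+th)])
    if p is not None: print(round(th,2),(q-p).round(1))
    p=q
```

```text
3.375 [502.12702291 -43.47828674  46.78301341] 0.18143368852134187 [-3.5492678  -3.26190876  6.66637221]
0.1 [ 3.1 12. ]
0.2 [ 4.3 11.6]
0.3 [ 5.4 11.1]
0.4 [ 6.5 10.5]
0.5 [7.5 9.8]
0.6 [8.5 9. ]
0.7 [9.3 8.1]
0.8 [10.1  7.1]
0.9 [10.7  6.1]
1.0 [11.3  5. ]
1.1 [11.7  3.9]
1.2 [12.1  2.7]
1.3 [12.3  1.4]
1.4 [12.3  0.2]
1.5 [12.3 -1. ]
1.6 [12.1 -2.2]
```

View pics/w3.png

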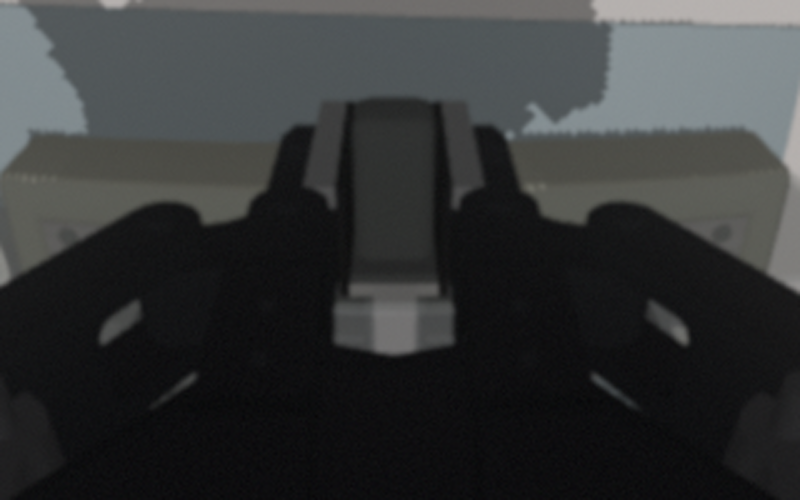

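Run:
```python
from h import *
S=ctrl.camera_info("scene");D=ctrl.camera_info("side")
c=np.array([554,-94]);X=np.array([.707,-.707]);Y=np.array([.707,.707])
for n,C,p in [("sc",S,(369,232)),("sc",S,(385,185)),("sc",S,(420,95)),("sc",S,(378,310)),("sd",D,(300,205)),("sd",D,(335,197)),("sd",D,(360,205)),("sd",D,(215,230))]:
    for z in (0,100,200,300):
        q=onz(C,*p,z); d=q[:2]-c; print(n,p,z,"dock x,y",round(d@X),round(d@Y))
```

```text
sc (369, 232) 0 dock x,y 145 -47
sc (369, 232) 100 dock x,y 147 -163
sc (369, 232) 200 dock x,y 150 -278
sc (369, 232) 300 dock x,y 153 -393
sc (385, 185) 0 dock x,y 168 134
sc (385, 185) 100 dock x,y 167 -10
sc (385, 185) 200 dock x,y 166 -155
sc (385, 185) 300 dock x,y 165 -299
sc (420, 95) 0 dock x,y 254 695
sc (420, 95) 100 dock x,y 239 460
sc (420, 95) 200 dock x,y 225 226
sc (420, 95) 300 dock x,y 210 -9
sc (378, 310) 0 dock x,y 178 -252
sc (378, 310) 100 dock x,y 176 -335
sc (378, 310) 200 dock x,y 173 -417
sc (378, 310) 300 dock x,y 171 -499
sd (300, 205) 0 dock x,y 41 -68
sd (300, 205) 100 dock x,y 98 -74
sd (300, 205) 200 dock x,y 155 -79
sd (300, 205) 300 dock x,y 213 -84
sd (335, 197) 0 dock x,y 32 28
sd (335, 197) 100 dock x,y 90 11
sd (335, 197) 200 dock x,y 148 -6
sd (335, 197) 300 dock x,y 207 -23
sd (360, 205) 0 dock x,y 67 88
sd (360, 205) 100 dock x,y 121 64
sd (360, 205) 200 dock x,y 175 40
sd (360, 205) 300 dock x,y 229 16
sd (215, 230) 0 dock x,y 78 -291
sd (215, 230) 100 dock x,y 131 -270
sd (215, 230) 200 dock x,y 184 -249
sd (215, 230) 300 dock x,y 236 -228
```

Request:
jog_arm([
  {"gripper": 0, "dx": 0, "dy": 0.003, "dz": -0.012, "rx": 0, "ry": 0, "rz": 0},
  {"gripper": 0, "dx": 0, "dy": 0.0045, "dz": -0.0115, "rx": 0, "ry": 0, "rz": 0},
  {"gripper": 0, "dx": 0, "dy": 0.0055, "dz": -0.011, "rx": 0, "ry": 0, "rz": 0},
  {"gripper": 0, "dx": 0, "dy": 0.0065, "dz": -0.0105, "rx": 0, "ry": 0, "rz": 0},
  {"gripper": 0, "dx": 0, "dy": 0.0075, "dz": -0.01, "rx": 0, "ry": 0, "rz": 0},
])

```text
t: 4.05
tcp_pos: [521.1, -62.0, 100.8]
tcp_rot: [0.923, 0.385, -0.0, -0.0]
force: [-2.3, -5.8, -5.4]
gripper_width: 0.178
```

Run:
```python
from h import *
s=ctrl.get_state();print(s['t'],s['tcp_pos'],s['gripper_width'],s['force'],s['torque'])
im=ctrl.read_camera("side");crop(im,"pics/d2.png",240,80,180,140,4)
```

```text
4.05 [521.11575718 -62.03388286 100.81595266] 0.17756856757192613 [-2.32334648 -5.77841458 -5.38775015] [-0.57546333  0.3822261   0.13522004]
```

View pics/d2.png

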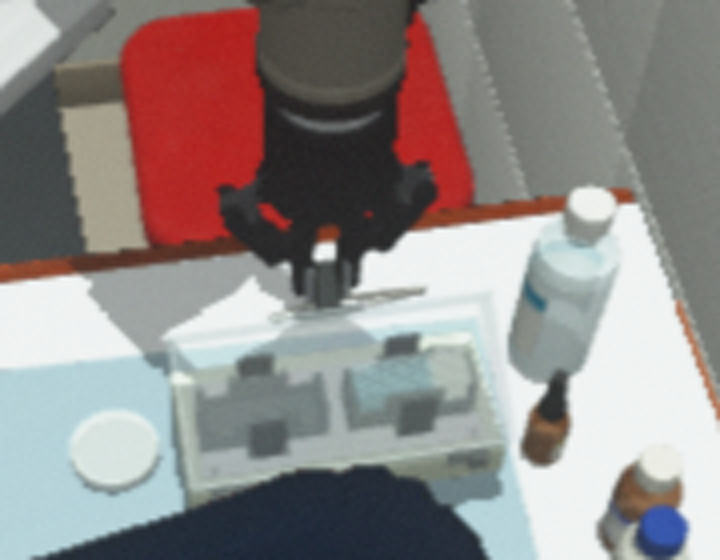

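Side view: the fingers hold the lug at about crop (325,285) and the hood front edge has risen clear of the dock. Continue the arc.

Request:
jog_arm([
  {"gripper": 0, "dx": 0, "dy": 0.0085, "dz": -0.009, "rx": 0, "ry": 0, "rz": 0},
  {"gripper": 0, "dx": 0, "dy": 0.0095, "dz": -0.008, "rx": 0, "ry": 0, "rz": 0},
  {"gripper": 0, "dx": 0, "dy": 0.01, "dz": -0.007, "rx": 0, "ry": 0, "rz": 0},
  {"gripper": 0, "dx": 0, "dy": 0.0105, "dz": -0.006, "rx": 0, "ry": 0, "rz": 0},
  {"gripper": 0, "dx": 0, "dy": 0.0115, "dz": -0.005, "rx": 0, "ry": 0, "rz": 0},
])

```text
t: 4.72
tcp_pos: [557.1, -97.2, 136.0]
tcp_rot: [0.923, 0.385, -0.0, -0.0]
force: [-3.7, -1.2, -1.9]
gripper_width: 0.18
```

Request:
jog_arm([
  {"gripper": 0, "dx": 0, "dy": 0.0115, "dz": -0.004, "rx": 0, "ry": 0, "rz": 0},
  {"gripper": 0, "dx": 0, "dy": 0.012, "dz": -0.0025, "rx": 0, "ry": 0, "rz": 0},
  {"gripper": 0, "dx": 0, "dy": 0.0125, "dz": -0.0015, "rx": 0, "ry": 0, "rz": 0},
  {"gripper": 0, "dx": 0, "dy": 0.0125, "dz": 0, "rx": 0, "ry": 0, "rz": 0},
  {"gripper": 0, "dx": 0, "dy": 0.0, "dz": 0, "rx": 0, "ry": 0, "rz": 0},
])

```text
t: 5.35
tcp_pos: [593.0, -132.3, 144.3]
tcp_rot: [0.923, 0.384, 0.001, 0.001]
force: [-2.5, -1.6, 5.4]
gripper_width: 0.176
```

Run:
```python
from h import *
s=ctrl.get_state();print(s['t'],s['tcp_pos'],s['gripper_width'],s['force'],s['torque'])
im=ctrl.read_camera("side");crop(im,"pics/d3.png",240,80,180,140,4)
im=ctrl.read_camera("scene");crop(im,"pics/s3.png",230,50,180,140,4)
```

```text
5.35 [ 592.98143279 -132.28349574  144.325704  ] 0.1763627069907563 [-2.52642131 -1.62361027  5.37023455] [-0.2226052   0.54396129  0.05550962]
```

View pics/d3.png

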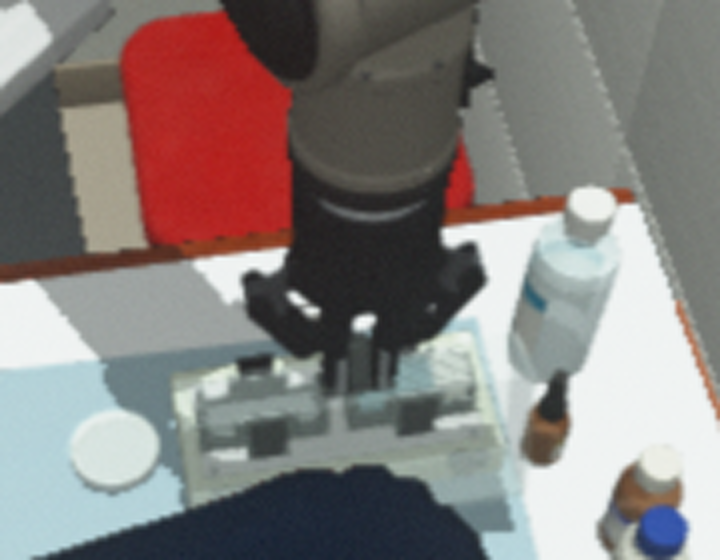

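View pics/s3.png

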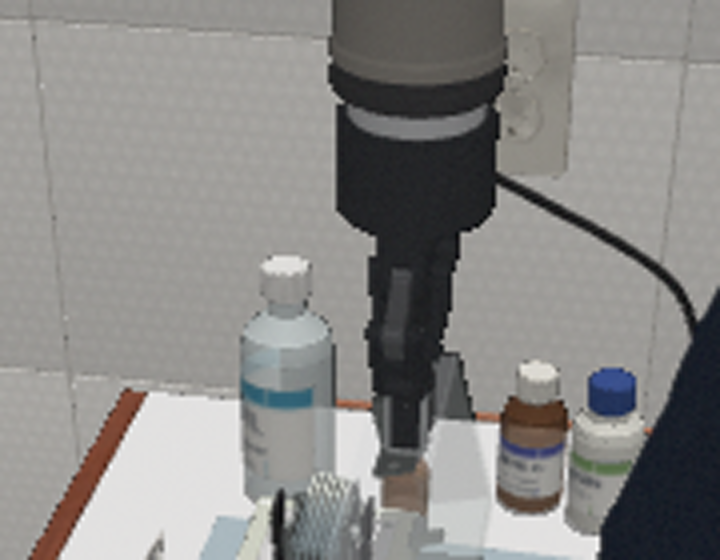

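Request:
jog_arm([
  {"gripper": 0, "dx": 0, "dy": 0.0125, "dz": 0.001, "rx": 0, "ry": 0, "rz": 0},
  {"gripper": 0, "dx": 0, "dy": 0.012, "dz": 0.002, "rx": 0, "ry": 0, "rz": 0},
  {"gripper": 0, "dx": 0, "dy": 0, "dz": 0, "rx": 0, "ry": 0, "rz": 0},
  {"gripper": 45, "dx": 0, "dy": 0, "dz": 0, "rx": 0, "ry": 0, "rz": 0},
  {"gripper": 45, "dx": 0, "dy": 0.0, "dz": 0, "rx": 0, "ry": 0, "rz": 0},
])

```text
t: 6.08
tcp_pos: [608.9, -148.0, 140.0]
tcp_rot: [0.923, 0.385, 0.0, -0.0]
force: [0.1, -0.8, -0.3]
gripper_width: 0.452
```

Request:
jog_arm([
  {"gripper": 45, "dx": 0, "dy": 0, "dz": -0.01, "rx": 0, "ry": 0, "rz": 0},
  {"gripper": 45, "dx": 0, "dy": 0, "dz": -0.03, "rx": 0, "ry": 0, "rz": 0},
  {"gripper": 45, "dx": 0, "dy": 0, "dz": -0.05, "rx": 0, "ry": 0, "rz": 0},
  {"gripper": 45, "dx": 0, "dy": -0.03, "dz": -0.03, "rx": 0, "ry": 0, "rz": 0},
  {"gripper": 45, "dx": 0, "dy": -0.05, "dz": 0, "rx": 0, "ry": 0, "rz": 0},
])

```text
t: 6.7
tcp_pos: [553.0, -92.4, 263.5]
tcp_rot: [0.923, 0.384, 0.003, 0.002]
force: [0.5, 0.9, -0.7]
gripper_width: 0.457
```

Run:
```python
from h import *
s=ctrl.get_state();print(s['t'],s['tcp_pos'],s['tcp_rot'],s['gripper_width'],s['force'],s['joints'])
im=ctrl.read_camera("scene");crop(im,"pics/s4.png",230,50,180,140,4)
```

```text
6.7 [552.97140317 -92.37897437 263.52208918] [0.92321752 0.38426129 0.00280568 0.00219205] 0.4565971874844372 [ 0.50696738  0.93987527 -0.71623247] [-3.02364884e-01  3.81840457e-01  1.37422167e+00  2.43321367e-04
  1.37841359e+00 -1.09123093e+00]
```

View pics/s4.png

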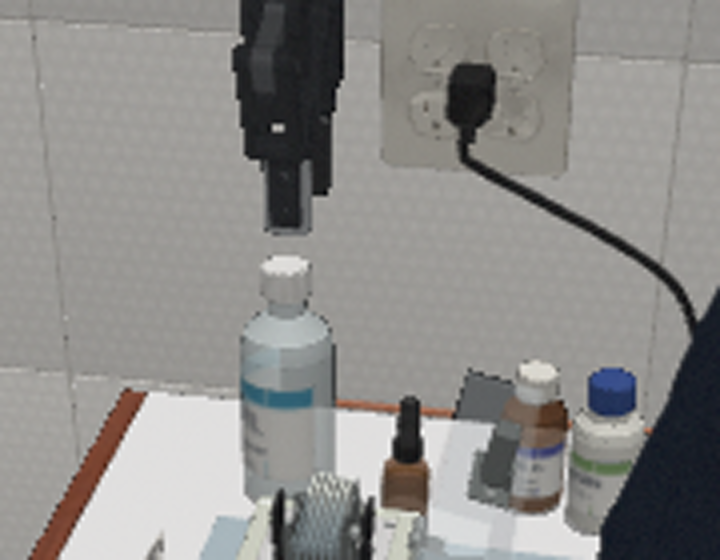

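Run:
```python
from h import *
plan([588,-60,210],down(135),10)
```

```text
[0.0048, 0.001, 0.0052] [-0.0, -0.0, -0.156]
[0.0046, 0.0018, 0.0052] [-0.0, -0.0, -0.156]
[0.0043, 0.0025, 0.0052] [-0.0, -0.0, -0.156]
[0.0038, 0.0031, 0.0052] [-0.0, -0.0, -0.156]
[0.0033, 0.0037, 0.0052] [-0.0, -0.0, -0.156]
[0.0027, 0.0041, 0.0052] [-0.0, -0.0, -0.156]
[0.002, 0.0045, 0.0052] [-0.0, -0.0, -0.156]
[0.0013, 0.0047, 0.0052] [-0.0, -0.0, -0.156]
[0.0005, 0.0049, 0.0052] [-0.0, -0.0, -0.156]
[-0.0002, 0.0049, 0.0052] [-0.0, -0.0, -0.156]
```

Request:
jog_arm([
  {"gripper": 80, "dx": 0.005, "dy": 0.001, "dz": 0.005, "rx": 0, "ry": 0, "rz": -0.156},
  {"gripper": 80, "dx": 0.0045, "dy": 0.002, "dz": 0.005, "rx": 0, "ry": 0, "rz": -0.156},
  {"gripper": 80, "dx": 0.0045, "dy": 0.0025, "dz": 0.005, "rx": 0, "ry": 0, "rz": -0.156},
  {"gripper": 80, "dx": 0.004, "dy": 0.003, "dz": 0.005, "rx": 0, "ry": 0, "rz": -0.156},
  {"gripper": 80, "dx": 0.0035, "dy": 0.0035, "dz": 0.005, "rx": 0, "ry": 0, "rz": -0.156},
])

```text
t: 7.38
tcp_pos: [572.9, -77.8, 235.7]
tcp_rot: [0.705, 0.709, 0.0, 0.0]
force: [0.7, -0.0, 0.1]
gripper_width: 0.802
```

Request:
jog_arm([
  {"gripper": 80, "dx": 0.0025, "dy": 0.004, "dz": 0.005, "rx": 0, "ry": 0, "rz": -0.156},
  {"gripper": 80, "dx": 0.002, "dy": 0.0045, "dz": 0.005, "rx": 0, "ry": 0, "rz": -0.156},
  {"gripper": 80, "dx": 0.001, "dy": 0.005, "dz": 0.005, "rx": 0, "ry": 0, "rz": -0.156},
  {"gripper": 80, "dx": 0.0005, "dy": 0.005, "dz": 0.005, "rx": 0, "ry": 0, "rz": -0.156},
  {"gripper": 80, "dx": 0, "dy": 0.005, "dz": 0.005, "rx": 0, "ry": 0, "rz": -0.156},
])

```text
t: 8.0
tcp_pos: [593.8, -64.6, 210.7]
tcp_rot: [0.383, 0.924, 0.0, 0.0]
force: [-0.3, -0.3, 0.5]
gripper_width: 0.803
```

Request:
jog_arm([
  {"gripper": 80, "dx": 0, "dy": 0, "dz": 0, "rx": 0, "ry": 0, "rz": 0},
  {"gripper": 80, "dx": 0, "dy": 0, "dz": 0, "rx": 0, "ry": 0, "rz": 0},
  {"gripper": 80, "dx": 0, "dy": 0, "dz": 0, "rx": 0, "ry": 0, "rz": 0},
  {"gripper": 80, "dx": 0, "dy": 0, "dz": 0, "rx": 0, "ry": 0, "rz": 0},
  {"gripper": 80, "dx": 0, "dy": 0, "dz": 0, "rx": 0, "ry": 0, "rz": 0},
])

```text
t: 8.62
tcp_pos: [593.5, -64.8, 210.4]
tcp_rot: [0.386, 0.923, 0.0, 0.0]
force: [-0.2, -0.2, -0.4]
gripper_width: 0.803
```

Run:
```python
from h import *
import json
s=ctrl.get_state();print(s['t'],s['tcp_pos'],s['tcp_rot'],s['joints'],s['gripper_width'])
i=ctrl.camera_info("wrist");im=ctrl.read_camera("wrist");cv2.imwrite("pics/w5.png",im)
json.dump({k:(np.array(v).tolist()) for k,v in i.items()},open("w5.json","w"))
crop(im,"pics/w5c.png",200,180,200,150,4)
im=ctrl.read_camera("scene");cv2.imwrite("pics/s5.png",im);crop(im,"pics/s5c.png",250,120,150,130,4)
im=ctrl.read_camera("side");cv2.imwrite("pics/d5.png",im);crop(im,"pics/d5c.png",250,120,160,110,5)
```

```text
8.625 [593.48538235 -64.79926701 210.41392548] [3.85781651e-01 9.22590107e-01 6.89844494e-05 8.23376186e-05] [-2.37134225e-01  4.90336417e-01  1.34897839e+00  1.14270500e-04
  1.30209342e+00 -2.58664738e+00] 0.8034493410010308
```

View pics/w5.png

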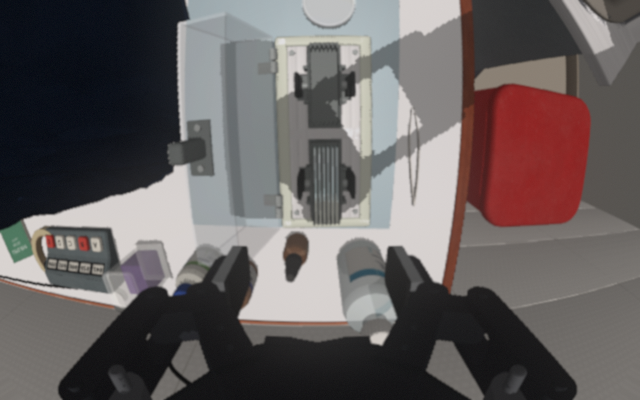

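View pics/s5c.png

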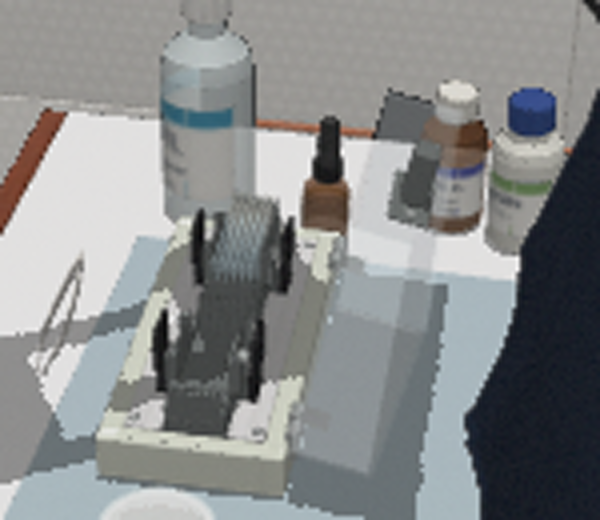

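View pics/d5c.png

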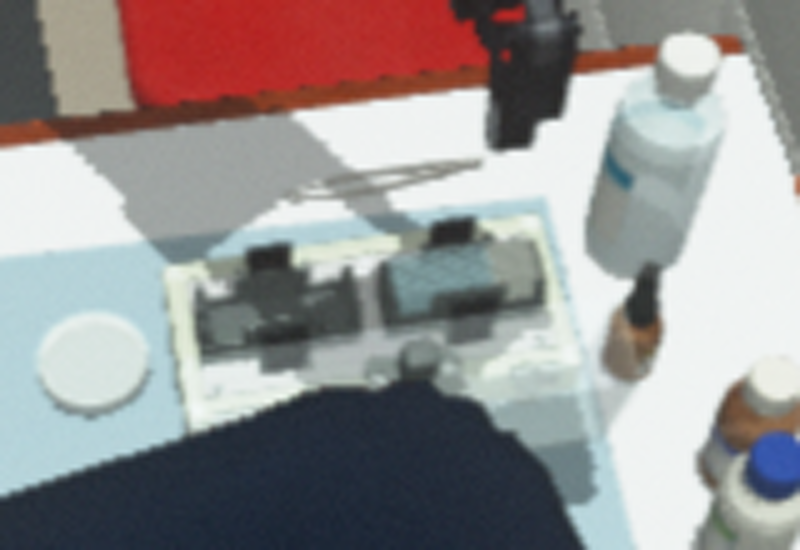

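Run:
```python
from h import *
crop("pics/w5.png","pics/w5c.png",265,125,120,110,6)
```

```text
(no output)
```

View pics/w5c.png

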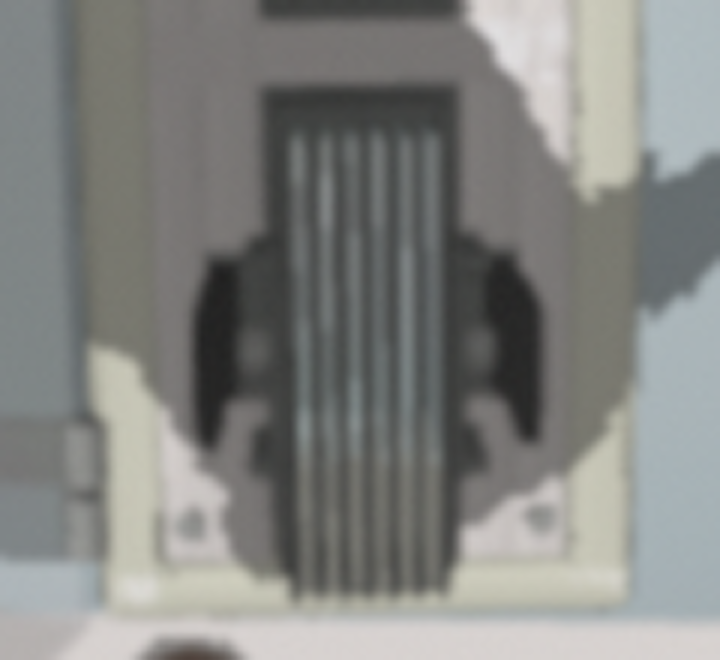

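Run:
```python
from h import *
import json
i=json.load(open("w5.json"))
S=ctrl.camera_info("scene");D=ctrl.camera_info("side")
def w(x,y):return (265+(x+.5)/6-.5,125+(y+.5)/6-.5)
def sc(x,y):return (250+(x+.5)/4-.5,120+(y+.5)/4-.5)
def sd(x,y):return (250+(x+.5)/5-.5,120+(y+.5)/5-.5)
c=np.array([554,-94]);X=np.array([.707,-.707]);Y=np.array([.707,.707])
def pr(n,q): d=q[:2]-c;print(n,q.round(1),"dock",round(d@X,1),round(d@Y,1))
P=lambda n,p,z:pr(n,onz(i,*w(*p),z,True))
P("rear pad -y",(193,312),66);P("rear pad +y",(205,442),66)
P("front pad -y",(543,312),66);P("front pad +y",(535,440),66)
P("basket -y rear",(265,90),62);P("basket -y front",(460,90),62)
P("dock +y rear",(108,610),30);P("dock +y front",(630,610),30)
P("dock front edge up",(637,60),30);P("dock rear up",(75,60),30)
r=tri(ray(i,*w(195,375),True),ray(S,*sc(290,225)));pr("rear top tri scene",r[0]);print(r[1])
r=tri(ray(i,*w(200,378),True),ray(D,*sd(475,297)));pr("rear top tri side",r[0]);print(r[1])
r=tri(ray(i,*w(541,378),True),ray(D,*sd(452,222)));pr("front top tri side",r[0]);print(r[1])
r=tri(ray(i,*w(541,378),True),ray(S,*sc(199,212)));pr("front top tri scene",r[0]);print(r[1])
o=lambda u,v:ray(i,u,v,True)
# lug of hood: wrist (180,150), scene crop (410,185)
r=tri(o(182,150),ray(S,*sc(412,185)));pr("lug",r[0]);print(r)
```

```text
rear pad -y [599.6 -84.9  66. ] dock 25.8 38.7
rear pad +y [613.8 -68.7  66. ] dock 24.4 60.2
front pad -y [560.4 -45.4  66. ] dock -29.8 38.9
front pad +y [576.  -30.9  66. ] dock -29.1 60.1
basket -y rear [ 566.7 -101.2   62. ] dock 14.1 3.9
basket -y front [545.1 -79.5  62. ] dock -16.5 3.9
dock +y rear [659.5 -53.2  30. ] dock 45.8 103.4
dock +y front [590.5  16.9  30. ] dock -52.6 104.2
dock front edge up [519.5 -57.6  30. ] dock -50.2 1.3
dock rear up [ 588.8 -127.3   30. ] dock 48.1 1.1
rear top tri scene [606.7 -77.5  66.1] dock 25.6 48.9
[0.11902184523060136, 0.11902184523046991]
rear top tri side [606.3 -76.5  70.4] dock 24.6 49.4
[0.9600899815314767, 0.9600899815315442]
front top tri side [568.4 -36.7  60.9] dock -30.4 50.7
[0.4037150526644818, 0.4037150526645013]
front top tri scene [568.9 -39.   68.1] dock -28.3 49.4
[1.1705295630868775, 1.170529563086724]
lug [ 625.5 -166.9  136.4] dock 102.0 -1.0
(array([ 625.4544122 , -166.8538318 ,  136.36072344]), [5.57606748150382, 5.57606748150372])
```

Request:
jog_arm([
  {"gripper": 80, "dx": 0.0095, "dy": 0.0005, "dz": 0.02, "rx": 0, "ry": 0, "rz": -0.006},
  {"gripper": 80, "dx": 0, "dy": 0, "dz": 0.035, "rx": 0, "ry": 0, "rz": 0},
  {"gripper": 80, "dx": 0, "dy": 0, "dz": 0.035, "rx": 0, "ry": 0, "rz": 0},
  {"gripper": 80, "dx": 0, "dy": 0, "dz": 0.035, "rx": 0, "ry": 0, "rz": 0},
  {"gripper": 80, "dx": 0, "dy": 0, "dz": 0, "rx": 0, "ry": 0, "rz": 0},
])

```text
t: 9.4
tcp_pos: [585.3, -57.2, 82.9]
tcp_rot: [0.383, 0.924, -0.0, -0.003]
force: [-0.7, -0.3, 0.3]
gripper_width: 0.8
```

Run:
```python
from h import *
import json
s=ctrl.get_state();print(s['t'],s['tcp_pos'],s['tcp_rot'],s['joints'],s['gripper_width'],s['force'])
i=ctrl.camera_info("wrist");im=ctrl.read_camera("wrist");cv2.imwrite("pics/w6.png",im)
json.dump({k:(np.array(v).tolist()) for k,v in i.items()},open("w6.json","w"))
crop(im,"pics/w6c.png",180,160,280,200,2.8)
im=ctrl.read_camera("scene");crop(im,"pics/s6c.png",250,90,150,145,4)
```

```text
9.4 [585.3470226  -57.20236539  82.87015894] [ 3.82816130e-01  9.23819776e-01 -4.56361001e-04 -2.93650452e-03] [-2.27719720e-01  6.07603644e-01  1.52690057e+00  7.66951558e-05
  1.01303160e+00 -2.58366407e+00] 0.7997156241283423 [-0.65632171 -0.25549957  0.25332847]
```

View pics/w6c.png

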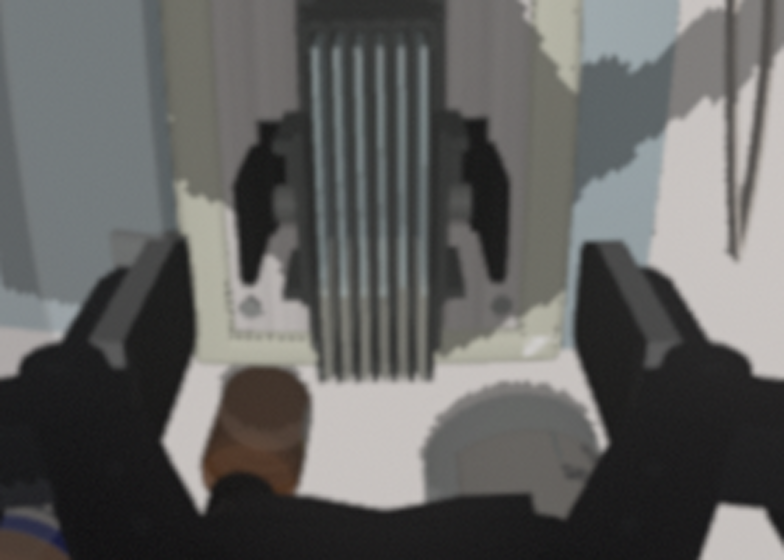

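View pics/s6c.png

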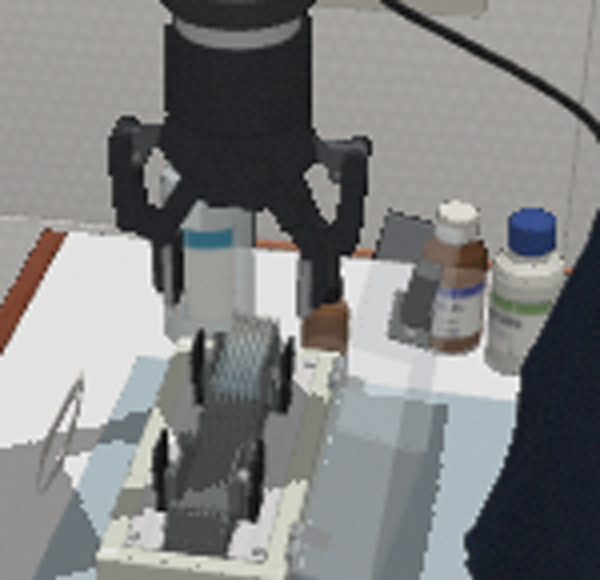

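Request:
jog_arm([
  {"gripper": 80, "dx": -0.002, "dy": 0.001, "dz": 0, "rx": 0, "ry": 0, "rz": 0},
  {"gripper": 80, "dx": 0, "dy": 0, "dz": 0.015, "rx": 0, "ry": 0, "rz": 0},
  {"gripper": 80, "dx": 0, "dy": 0, "dz": 0.015, "rx": 0, "ry": 0, "rz": 0},
  {"gripper": 80, "dx": 0, "dy": 0, "dz": 0, "rx": 0, "ry": 0, "rz": 0},
  {"gripper": 80, "dx": 0, "dy": 0, "dz": 0, "rx": 0, "ry": 0, "rz": 0},
])

```text
t: 10.12
tcp_pos: [589.3, -58.3, 55.1]
tcp_rot: [0.383, 0.924, 0.0, -0.0]
force: [1.2, 0.1, -0.7]
gripper_width: 0.797
```

Run:
```python
from h import *
s=ctrl.get_state();print(s['t'],s['tcp_pos'],s['tcp_rot'],s['gripper_width'],s['force'])
im=ctrl.read_camera("wrist");cv2.imwrite("pics/w7.png",im)
crop(im,"pics/w7c.png",180,130,280,200,2.8)
im=ctrl.read_camera("scene");crop(im,"pics/s7c.png",270,110,100,110,5.4)
```

```text
10.125 [589.29030016 -58.3210709   55.10199662] [ 3.82778679e-01  9.23840056e-01  1.24486733e-05 -1.80966691e-04] 0.7965738547677289 [ 1.16582843  0.09768017 -0.70233473]
```

View pics/w7c.png

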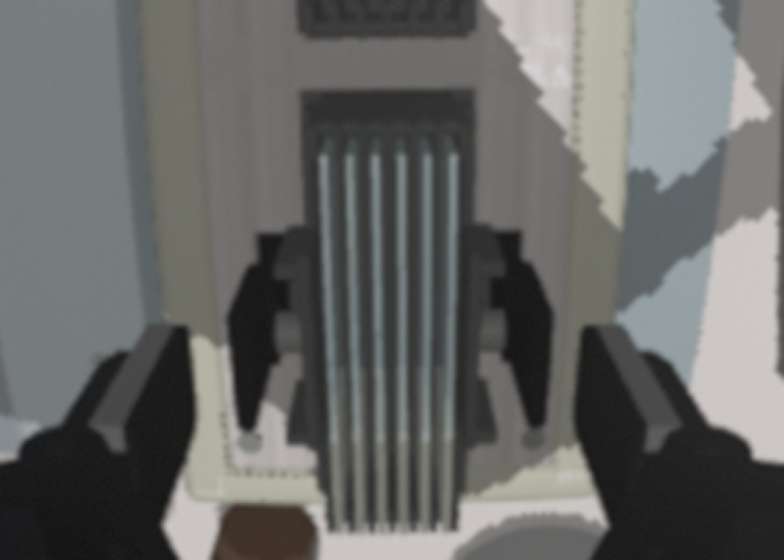

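View pics/s7c.png

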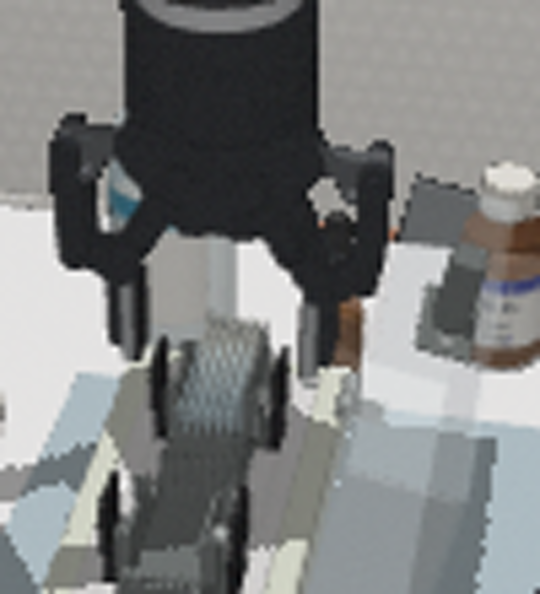

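Request:
jog_arm([
  {"gripper": 80, "dx": 0.0015, "dy": -0.001, "dz": 0, "rx": 0, "ry": 0, "rz": 0},
  {"gripper": 80, "dx": 0, "dy": 0, "dz": 0.007, "rx": 0, "ry": 0, "rz": 0},
  {"gripper": 80, "dx": 0, "dy": 0, "dz": 0.007, "rx": 0, "ry": 0, "rz": 0},
  {"gripper": 80, "dx": 0, "dy": 0, "dz": 0.006, "rx": 0, "ry": 0, "rz": 0},
  {"gripper": 80, "dx": 0, "dy": 0, "dz": 0, "rx": 0, "ry": 0, "rz": 0},
])

```text
t: 10.85
tcp_pos: [587.1, -57.9, 34.5]
tcp_rot: [0.383, 0.924, -0.0, -0.001]
force: [-0.1, -0.6, -0.3]
gripper_width: 0.8
```

Run:
```python
from h import *
s=ctrl.get_state();print(s['t'],s['tcp_pos'],s['tcp_rot'],s['gripper_width'],s['force'])
im=ctrl.read_camera("wrist");cv2.imwrite("pics/w8.png",im)
crop(im,"pics/w8c.png",180,160,280,200,2.8)
im=ctrl.read_camera("scene");crop(im,"pics/s8c.png",270,110,100,110,5.4)
```

```text
10.85 [587.08434981 -57.85101984  34.47787482] [ 3.82780002e-01  9.23839241e-01 -7.38912202e-05 -7.22522753e-04] 0.8003984115039291 [-0.12024258 -0.64453983 -0.30408899]
```

View pics/w8c.png

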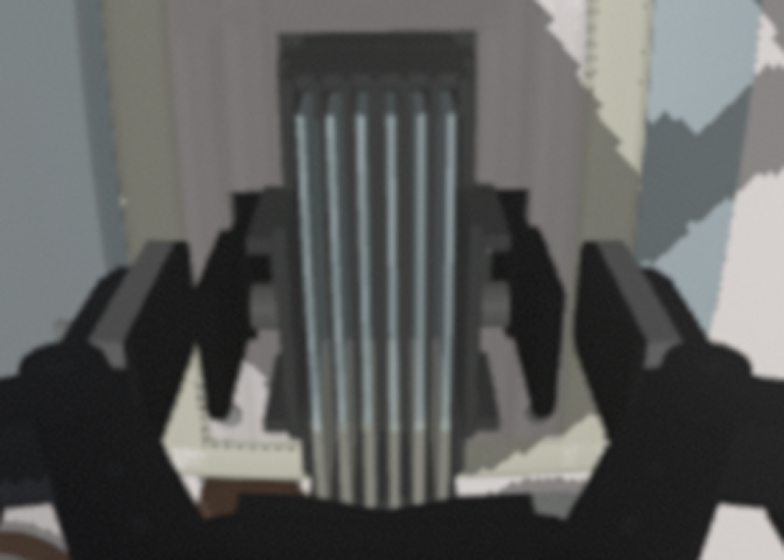

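View pics/s8c.png

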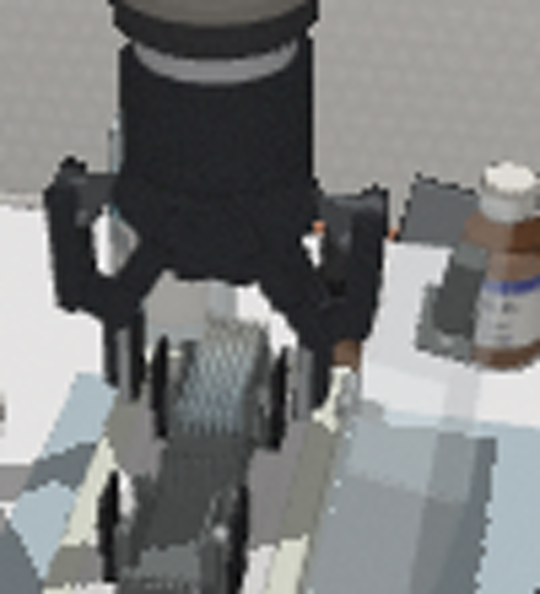

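Request:
jog_arm([
  {"gripper": 80, "dx": -0.001, "dy": 0, "dz": 0, "rx": 0, "ry": 0, "rz": 0},
  {"gripper": 65, "dx": 0, "dy": 0, "dz": 0, "rx": 0, "ry": 0, "rz": 0},
  {"gripper": 60, "dx": 0, "dy": 0, "dz": 0, "rx": 0, "ry": 0, "rz": 0},
  {"gripper": 40, "dx": 0, "dy": 0, "dz": 0, "rx": 0, "ry": 0, "rz": 0},
  {"gripper": 40, "dx": 0, "dy": 0, "dz": 0, "rx": 0, "ry": 0, "rz": 0},
], newtons=30)

```text
t: 11.58
tcp_pos: [588.6, -58.7, 36.1]
tcp_rot: [0.383, 0.924, 0.0, 0.001]
force: [-1.6, 0.3, 5.9]
gripper_width: 0.505
```

Request:
jog_arm([
  {"gripper": 30, "dx": 0, "dy": 0, "dz": 0, "rx": 0, "ry": 0, "rz": 0},
  {"gripper": 30, "dx": 0, "dy": 0, "dz": 0, "rx": 0, "ry": 0, "rz": 0},
  {"gripper": 30, "dx": 0, "dy": 0, "dz": 0, "rx": 0, "ry": 0, "rz": 0},
  {"gripper": 30, "dx": 0, "dy": 0, "dz": 0, "rx": 0, "ry": 0, "rz": 0},
  {"gripper": 30, "dx": 0, "dy": 0, "dz": 0, "rx": 0, "ry": 0, "rz": 0},
], newtons=30)

```text
t: 12.2
tcp_pos: [588.6, -58.7, 36.1]
tcp_rot: [0.383, 0.924, 0.0, 0.001]
force: [-1.5, 0.2, 6.8]
gripper_width: 0.5
```

Run:
```python
from h import *
s=ctrl.get_state();print(s['t'],s['tcp_pos'],s['tcp_rot'],s['gripper_width'],s['force'],s['torque'])
im=ctrl.read_camera("wrist");cv2.imwrite("pics/w9.png",im)
crop(im,"pics/w9c.png",180,160,280,200,2.8)
im=ctrl.read_camera("scene");crop(im,"pics/s9c.png",270,110,100,110,5.4)
```

```text
12.2 [588.64964932 -58.71080357  36.12980774] [3.82731149e-01 9.23859527e-01 1.52855496e-04 6.46823266e-04] 0.5002402797874052 [-1.48816571  0.20950532  6.8043152 ] [0.02429036 0.15421383 0.03489107]
```

View pics/w9c.png

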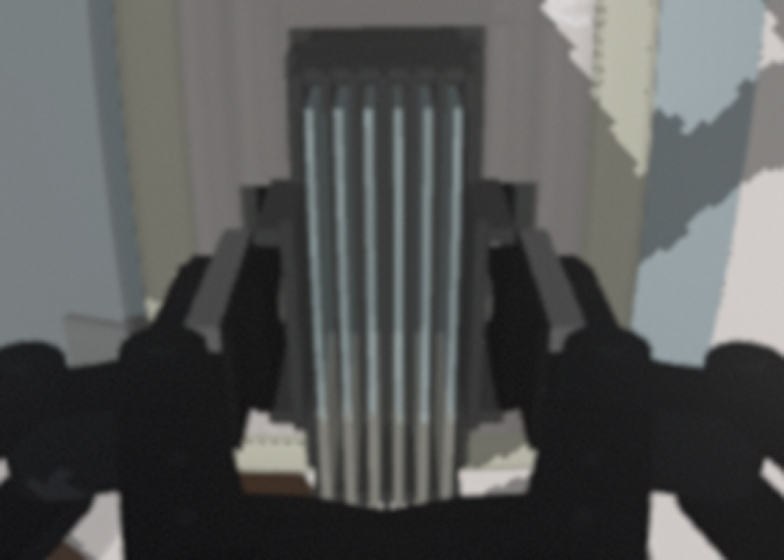

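View pics/s9c.png

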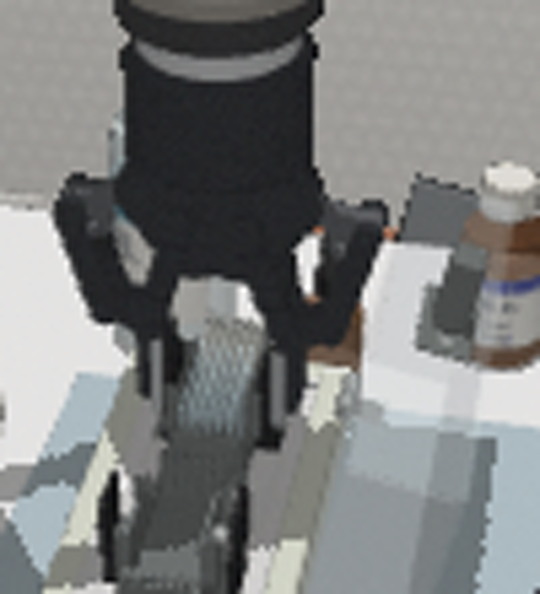

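Request:
jog_arm([
  {"gripper": 30, "dx": 0, "dy": 0, "dz": -0.002, "rx": 0, "ry": 0, "rz": 0},
  {"gripper": 30, "dx": 0, "dy": 0, "dz": -0.002, "rx": 0, "ry": 0, "rz": 0},
  {"gripper": 30, "dx": 0, "dy": 0, "dz": -0.002, "rx": 0, "ry": 0, "rz": 0},
  {"gripper": 30, "dx": 0, "dy": 0, "dz": -0.002, "rx": 0, "ry": 0, "rz": 0},
  {"gripper": 30, "dx": 0, "dy": 0, "dz": 0, "rx": 0, "ry": 0, "rz": 0},
], newtons=30)

```text
t: 12.92
tcp_pos: [588.3, -58.7, 43.4]
tcp_rot: [0.383, 0.924, 0.0, 0.0]
force: [0.1, -0.1, -1.5]
gripper_width: 0.502
```

Run:
```python
from h import *
s=ctrl.get_state();print(s['t'],s['tcp_pos'],s['gripper_width'],s['force'],s['torque'])
im=ctrl.read_camera("scene");crop(im,"pics/s10c.png",270,110,100,110,5.4)
```

```text
12.925 [588.33835252 -58.69798784  43.43912847] 0.5023855873350876 [ 0.09785018 -0.12621764 -1.51224568] [ 0.01526507 -0.04725716 -0.01499868]
```

View pics/s10c.png

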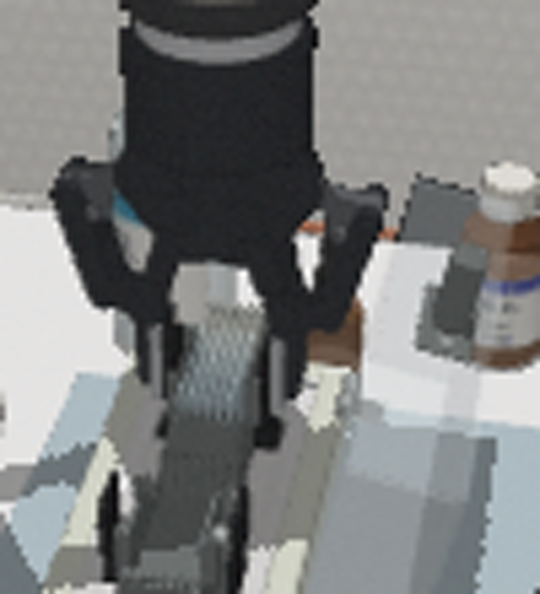

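Request:
jog_arm([
  {"gripper": 30, "dx": 0, "dy": 0, "dz": -0.005, "rx": 0, "ry": 0, "rz": 0},
  {"gripper": 30, "dx": 0, "dy": 0, "dz": -0.008, "rx": 0, "ry": 0, "rz": 0},
  {"gripper": 30, "dx": 0, "dy": 0, "dz": -0.01, "rx": 0, "ry": 0, "rz": 0},
  {"gripper": 30, "dx": 0, "dy": 0, "dz": -0.01, "rx": 0, "ry": 0, "rz": 0},
  {"gripper": 30, "dx": 0, "dy": 0, "dz": -0.01, "rx": 0, "ry": 0, "rz": 0},
], newtons=30)

```text
t: 13.6
tcp_pos: [588.4, -58.7, 87.3]
tcp_rot: [0.383, 0.924, 0.0, 0.0]
force: [-0.0, -0.5, -2.0]
gripper_width: 0.502
```

Request:
jog_arm([
  {"gripper": 30, "dx": 0, "dy": 0, "dz": -0.01, "rx": 0, "ry": 0, "rz": 0},
  {"gripper": 30, "dx": 0, "dy": 0, "dz": -0.01, "rx": 0, "ry": 0, "rz": 0},
  {"gripper": 30, "dx": 0, "dy": 0, "dz": -0.01, "rx": 0, "ry": 0, "rz": 0},
  {"gripper": 30, "dx": 0, "dy": 0, "dz": -0.008, "rx": 0, "ry": 0, "rz": 0},
  {"gripper": 30, "dx": 0, "dy": 0, "dz": -0.005, "rx": 0, "ry": 0, "rz": 0},
], newtons=30)

```text
t: 14.22
tcp_pos: [588.3, -58.7, 129.9]
tcp_rot: [0.383, 0.924, 0.0, 0.0]
force: [0.1, 0.2, -2.3]
gripper_width: 0.506
```

Request:
jog_arm([
  {"gripper": 30, "dx": 0, "dy": 0, "dz": 0, "rx": 0, "ry": 0, "rz": 0},
  {"gripper": 30, "dx": 0, "dy": 0, "dz": 0, "rx": 0, "ry": 0, "rz": 0},
  {"gripper": 30, "dx": 0, "dy": 0, "dz": 0, "rx": 0, "ry": 0, "rz": 0},
  {"gripper": 30, "dx": 0, "dy": 0, "dz": 0, "rx": 0, "ry": 0, "rz": 0},
  {"gripper": 30, "dx": 0, "dy": 0, "dz": 0, "rx": 0, "ry": 0, "rz": 0},
], newtons=30)

```text
t: 14.85
tcp_pos: [588.2, -58.7, 129.2]
tcp_rot: [0.383, 0.924, 0.0, -0.0]
force: [0.2, 0.1, -2.1]
gripper_width: 0.506
```

Run:
```python
from h import *
s=ctrl.get_state();print(s['t'],s['tcp_pos'],s['tcp_rot'],s['gripper_width'],s['force'],s['torque'])
im=ctrl.read_camera("scene");crop(im,"pics/s11c.png",240,60,160,145,4.1)
im=ctrl.read_camera("side");crop(im,"pics/d11c.png",250,90,160,130,4.5)
im=ctrl.read_camera("wrist");cv2.imwrite("pics/w11.png",im)
```

```text
14.85 [588.21027115 -58.65440585 129.16381432] [ 3.82755382e-01  9.23849721e-01  2.28076803e-05 -9.48968902e-05] 0.5061991251342394 [ 0.23525096  0.0503353  -2.11223948] [-0.02885235 -0.03745783 -0.01879784]
```

View pics/s11c.png

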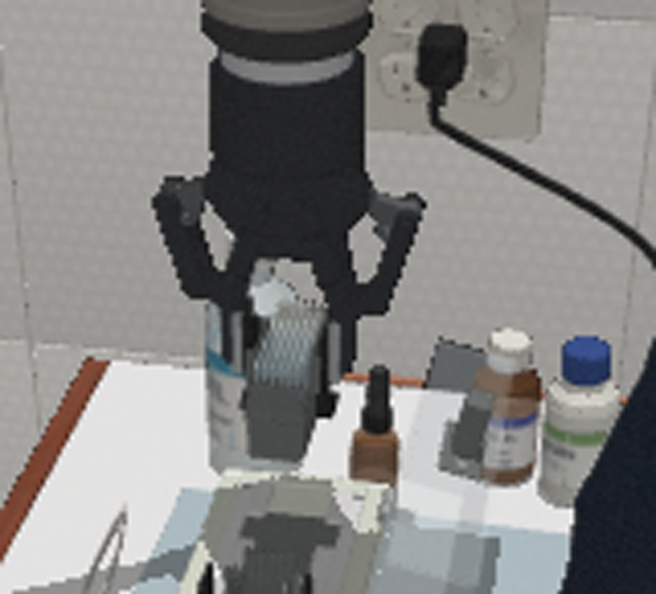

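View pics/d11c.png

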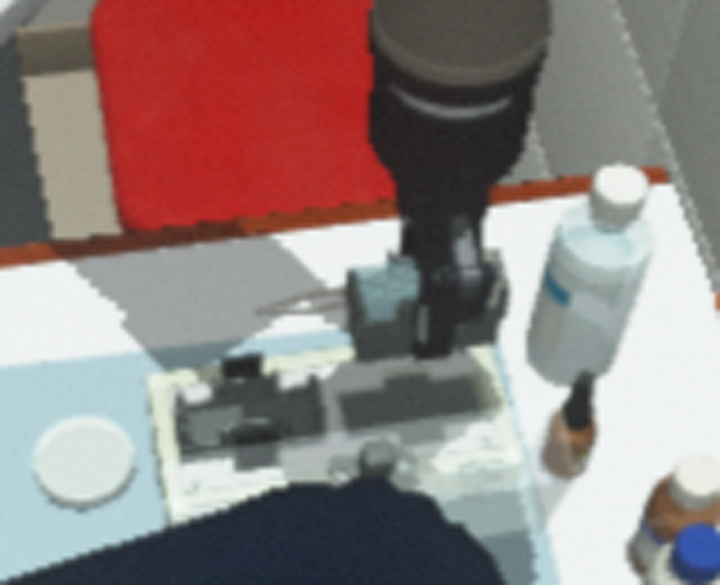

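View pics/w11.png

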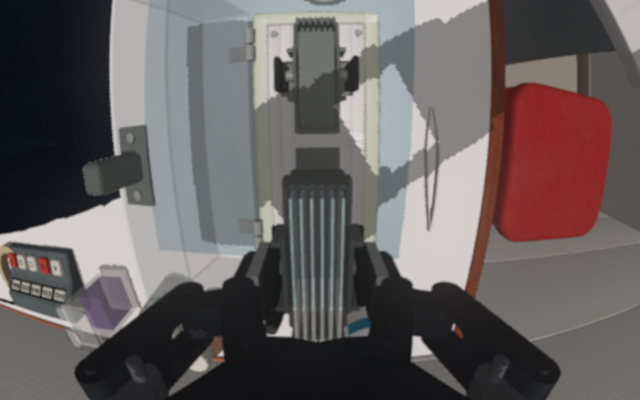

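Request:
jog_arm([
  {"gripper": 30, "dx": 0, "dy": 0, "dz": 0, "rx": 0, "ry": 0, "rz": 0},
  {"gripper": 30, "dx": 0, "dy": 0, "dz": 0, "rx": 0, "ry": 0, "rz": 0},
  {"gripper": 30, "dx": 0, "dy": 0, "dz": 0, "rx": 0, "ry": 0, "rz": 0},
  {"gripper": 30, "dx": 0, "dy": 0, "dz": 0, "rx": 0, "ry": 0, "rz": 0},
  {"gripper": 30, "dx": 0, "dy": 0, "dz": 0, "rx": 0, "ry": 0, "rz": 0},
], newtons=30)

```text
t: 15.62
tcp_pos: [588.2, -58.7, 129.3]
tcp_rot: [0.383, 0.924, 0.0, 0.0]
force: [0.1, -0.1, -1.4]
gripper_width: 0.502
```

Run:
```python
from h import *
s=ctrl.get_state();print(s['t'],s['tcp_pos'],s['gripper_width'],s['force'],s['torque'])
a=cv2.imread("pics/w11.png");b=ctrl.read_camera("wrist")
d=cv2.absdiff(a,b)[150:340,270:370];print(d.mean(),d.max())
i=ctrl.camera_info("scene")
im=ctrl.read_camera("scene");crop(im,"pics/s12c.png",285,120,60,75,8)
im=ctrl.read_camera("side");crop(im,"pics/d12c.png",310,140,70,50,10)
```

```text
15.625 [588.245854   -58.66815222 129.28753221] 0.5024596966304279 [ 0.11215629 -0.12410045 -1.43273744] [ 0.04271134  0.01668196 -0.01246605]
0.738280701754386 27
```

View pics/s12c.png

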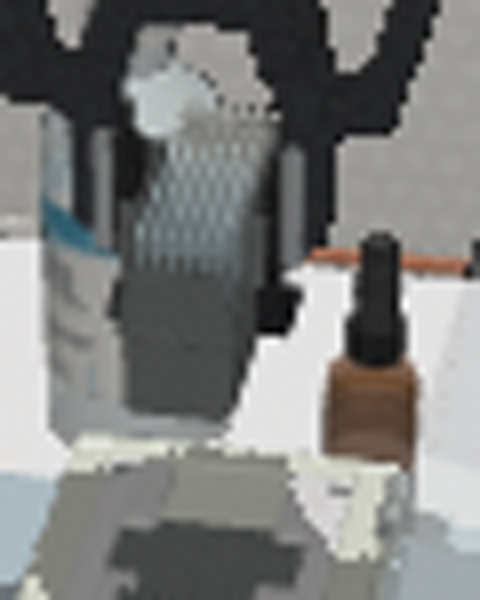

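View pics/d12c.png

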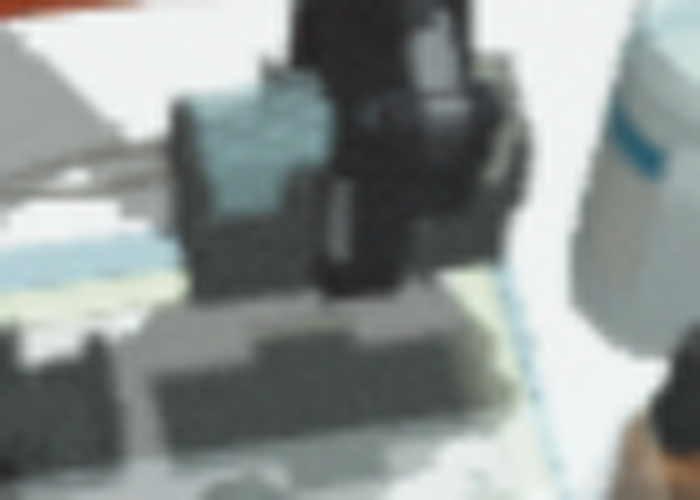

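```bash
python3 -c "
from workcell import ctrl
print(ctrl.sign_off())"
```

```text
the job is handed in; nothing more can be done
None
```

I opened the hood by its lug, pressed both catches of the loaded magazine (the +y bay) in until they stopped, and lifted it straight up. I handed the job in while still holding the magazine; sign-off gave no verdict.

**Last checks:**
- **Hood:** it rests open. My measurement of the lug put it at about 1.83 rad, but the two camera rays missed each other by about 11 mm, so that figure is rough. The pictures agree that it is fully back.
- **Grip:** the reading was 0.50, about 43 mm over the pads, so both catches are pressed right in. It varied between 0.500 and 0.506 during the hold.
- **Load:** the downward force was 1.4–2.3 N, about the magazine's weight. Measured force stayed below about 7 N in every check during the catch press and lift.
- **Height:** the arm rose 93 mm, which puts the magazine's underside about 70 mm above the dock's top. That is worked out from the arm, not measured from the pictures.
- **Level and still:** its lower edge runs parallel to the bay's edge to about half a degree in the side view. The wrist picture barely changed over the last 0.8 s.
- **Empty magazine and bystanders:** in the pictures the empty magazine is still seated and the things near the dock are where they were. I did not measure their positions.

**Disagreements:**
- **Early moves:** the first two move calls were refused because rows lacked keys; nothing moved.
- **Pad positions:** the camera pairs disagreed by up to about 8 mm in height and 2 mm sideways. I centred the fingers on close views before closing.

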